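Free the hinge pin and hold the service flap in its hinge

ROBOT

A 6-joint arm with a two-finger parallel gripper is mounted at the origin on the work surface. World frame = base frame: x ahead of the robot, y to its left, z up, the work surface at z = 0. Lengths are in m, angles in rad, forces in N, time in s.
With the tool pointing down it reaches from about 0.375 to 0.9 m from the base axis. Payload 3.1 kg.
Tool frame: the origin (TCP) lies at the very end of the fingers, on their centre line; the grasp point (between the pads) lies 19 mm behind it; z points along the fingers, y is the direction in which the jaws open and shut (so a half turn about z gives the same grasp; the last joint's range is limited). The gripper opens to 87 mm and grips with 3 to 60 N. Pads are 19 mm wide; open, the fingers measure 117 mm over their backs; the gripper's body (75 mm by 190 mm) begins 51 mm behind the grasp point.
Start: joints at [-1.383, 0.527, 1.433, -0, 1.181, -0.178], TCP at [0.224, -0.584, 0.223] pointing down, gripper open.
Joint ranges: [-3.08, 3.08], [-0.75, 2.2], [0.22, 2.44], [-1.43, 4.57], [0, 2.65], [-2.85, 2.85]. Speed limits (rad/s): [2.79, 2.79, 3.14, 3.14, 3.14, 3.14].

INTERFACE

Orientations are given as a unit quaternion [x, y, z, w].
In Python, from rig import robot gives the robot as it stands. The module is installed in compiled form; this text tells all that it offers.
- The arm moves only by the tool carry_out, never from a script. Its argument "series" is a list of rows, each a list of 7 numbers: the shift along the tool's x, y, z in mm, then the turn, a rotation vector about the tool's x, y, z in degrees, then the gripper command: -1 is shut, 1 is fully open, values between are in proportion. In form: [[tx, ty, tz, rx, ry, rz, claw], ...]. A call has 1 to 8 rows; each row is the pose to reach, as a shift and turn from the pose measured when the call began, along the tool's axes at that moment; what a row does not reach only later rows make up. A row lasts 1/8 s, in which the tool goes at most 62.5 mm and 10.7 degrees, less where a joint would pass 70% of its speed; a pose out of reach is approached as far as the arm can. A call with a gripper value outside its range is refused whole. The fingers move at their own pace and stop on an object; "force" is the grip in N (left out, the last holds). Time passes only in rows, so rows that repeat a pose let the fingers close. It gives the time, the measured TCP pose, the force and the opening at its end, in the units of the state.
- robot.get_obs(): the state, without advancing time (a new reading comes with each control period).
- robot.camera(name): name is "side" or "top"; returns a dict with "pixels" (420x560x3 uint8, red, green, blue), "fx", "fy", "cx", "cy" (pixels), "k1" (the pictures are not rectified: a ray, as slopes to the right and down, at radius r is drawn at 1 + k1 r^2 times it, then the intrinsics apply), "position" and "attitude" of the camera in the world. Camera axes: x right, y down, z forward; pixel columns grow to the right and rows downward; lengths in m; the calibration is good to about 2 mm. A picture is of the moment at which its call begins. There is no depth.
- robot.hand_in(): hands the job in, once; it reports no verdict.
The state is a dict: "time": time; "q": joint angles; "joint_velocities": joint speeds; "joint_torque": joint torques, N m; "position": TCP position; "tool_rot": TCP orientation; "ft_force": force on the tool from outside, world axes, zero at the start; "moment": the same for the moment, N m; "grip_width": finger opening in m.
Only numpy, scipy, OpenCV 4.12 (cv2) and the standard library are available. Lean on these libraries where they do the work, as an engineer would, in place of code of your own. Each camera call takes 0.05 s, during which the arm holds its last target.

TASK

On the grey instrument case, put the slotted key on the captive screw beside the hinge and turn it a quarter turn anticlockwise, so that its head lies in line with the hinge pin and the keeper no longer blocks the pin; then set the key back down on the bench. Then take the flap that has one middle knuckle, bring that knuckle into the gap between the case's two knuckles, flap level and on the robot's side of the case, so that the three holes line up for the pin, and finish while still holding it there, still and clear of the case. Turn the screw only with the key, never with the fingers, and leave the other flap where it lies.

Things in the scene. Friction and masses are not known exactly. Their poses are not given: they have to be found in the camera images.
- case_axis (a point): Middle of the fixed case's hinge: on the axis of the knuckle holes, half-way between its two knuckles, 70 mm above the bench, 14 mm outside the front face. y along the hinge axis towards the screw, x into the case, z up. Knuckles: 18 mm outside, 10 mm hole, 20 mm long, at y = 18 to 38 and -38 to -18 mm; the 36 mm gap is open to front, above and below.
- case: Fixed grey instrument case 150 deep (x) x 220 wide (y) x 60 mm high; its place and yaw vary. Origin at the middle of its underside, x away from the front face (which looks to the robot), z up. A 6 mm hinge pin lies half-way in the +y knuckle, its head 75 mm from the hinge's middle, in front of the screw's keeper finger.
- screw_head (a point): Top of the captive screw, on its upright axis, on the case's top 27 mm (x) and 80 mm (y) from case_axis, 96 mm above the bench. Its head is an upright steel bar 24 mm long (point x axis, turns with the screw), 6 mm thick, round-topped, 18 mm high on an 18 mm round collar (top 78 mm above the bench). A keeper finger points from the collar along -x.
- screw (a joint): Turn of the captive screw, rad, growing anticlockwise seen from above. 0: the bar head stands square to the hinge axis, keeper finger behind the pin head; 1.57: bar in line with the hinge axis, pin free; stop at 1.7. Starts between 0 and 0.25, turns stiffly (0.05 N m), stays where it is left.
- key_center (a point): Middle of the slotted key, 34 mm above its underside. Upright flat handle 34 mm wide (x), 12 mm thick (y), from 26 to 68 mm above the underside: grip it from above across the thickness, fingers closing along the key's y. The key is the same turned half round.
- key: The slotted key, a loose dark steel tool, 68 mm high, 120 g, standing on the bench. Origin at the middle of its underside, z up. Foot 30 (x) x 29 (y) x 26 mm high with a slot from below along x, 9 mm wide, 18 mm deep, open at both ends; it fits over the screw's bar with about 0.13 rad of play either way.
- flap_grip (a point): Grip point of the flap with ONE knuckle: centre of its upright rib, 23 mm above the plate's underside. Rib 12 mm thick (x), 44 mm long (y), from 5 to 41 mm above the underside. Grip it from above, fingers closing along the flap's x.
- flap_axis (a point): Centre of that flap's knuckle hole: 51 mm along the flap's +x from the rib's centre and 9 mm above the plate's underside. Knuckle 30 mm long along y (the hole's axis), 18 mm outside, 10 mm hole, on a neck 30 mm wide; the plate's edge is 16 mm from the hole's axis.
- flap: Loose aluminium service flap with one middle knuckle, 150 g, lying flat on the bench left or right of the key. Plate 70 (x) x 90 (y) x 5 mm. Origin under the middle of the plate, x to the knuckle edge, y along the hole's axis, z up.
- other_grip (a point): Rib centre of the other flap: same plate and rib, but TWO outer knuckles. It does not fit; leave it. The two flaps may change sides.
There are look-alikes about, which are no part of the job. What is shaped like the flap but orange or red is not meant. Of the things shaped like the key, the steel one is meant.

How it is judged:
On the way, in this order (a step that is already met when the one before it is completed fails the run):
1. the screw is turned to at least 1.35 rad with the key on its head (value of joint screw above 1.35 rad and horizontal distance between key_center and screw_head below 0.015 m and z of key_center in the frame of screw_head below 0.032 m), for 0.1 s.
2. the key is set down on the bench and let go (height (world z) of key_center below 0.05 m and contact force between the fingers and key below 0.1 N), for 0.2 s.
At the end, for the whole second after the job is handed in: Flap held still by the fingers alone, not touching the case: hole centre within 3 mm of the hinge axis (fore-aft, height), 5 mm along it, axes within 0.08 rad, plate level within 0.2 rad, in front of the case. Screw at 1.35 rad or more; key down on the bench, let go (all of step 2 and value of joint screw above 1.35 rad and x of flap_axis in the frame of case_axis between -0.003 and 0.003 m and z of flap_axis in the frame of case_axis between -0.003 and 0.003 m and y of flap_axis in the frame of case_axis between -0.005 and 0.005 m and x of flap_grip in the frame of case_axis below -0.03 m and angle between the y axis of flap and the y axis of case, either way round below 0.08 rad and angle between flap's own z axis and vertical below 0.2 rad and contact force between the fingers and flap above 1 N and contact force between flap and case below 0.5 N and linear speed of flap below 0.02 m/s); the arm keeps its last pose, push and grip.
It fails at once if the screw is pushed with the fingers (over 1 N) (contact force between the fingers and screw above 1 N).
It fails at once if the other flap is moved by more than 30 mm (distance of other_grip from where it was at the start of the episode above 0.03 m).
It also fails if it takes over 64 s, if anything falls off the work surface, if the arm or the gripper's body presses on something with over 40 N, if the wrist force passes 120 N, or if a joint passes its speed limit or range.

## Working session

There is one attempt and no reset: what is moved stays moved. The work goes in short steps, Python scripts to look and compute and a tool call to move; the robot and the scene stay as the last step left them, time stands still between calls to the robot, and variables do not carry over. Pictures are saved under pics/ and viewed, and the job is handed in when it is done.

Besides the shell and the picture viewer there is one more tool, called as name(argument=value, ...), one argument or row to a line, values as JSON. carry_out: Moves the arm, as the interface text tells. Its arguments: {"type":"object","properties":{"series":{"type":"array"},"force":{"type":"number"}},"required":["series"]}

```bash
mkdir -p pics; ls; python3 - <<'E'
from rig import robot
import cv2
o=robot.get_obs()
print({k:(v if not hasattr(v,'tolist') else v.tolist()) for k,v in o.items()})
for n in("side","top"):
    c=robot.camera(n)
    cv2.imwrite(f"pics/{n}0.png",c["pixels"][:,:,::-1])
    print(n,{k:v for k,v in c.items() if k!="pixels"})
E
```

```text
pics
{'time': 0.0, 'q': [-1.3835008891442475, 0.5284403003485553, 1.4338884867705768, -9.738069181020764e-06, 1.18138728021694, -0.17846621659412448], 'joint_velocities': [-0.0007450710371402193, -9.72576084026108e-05, 5.234112167576188e-05, 0.0011286380837472623, -0.0010995431477961773, 0.0003690639237504097], 'joint_torque': [-0.00013706284789805068, -44.004671573638916, -17.659188508987427, 0.06314499769359827, 0.058278352953493595, -0.0001605310308150365], 'position': [0.22344580872895903, -0.5829186982869506, 0.22159191532678424], 'tool_rot': [0.9833229664479706, 0.1818648300651599, -9.189504631894883e-06, -0.0010616764510873575], 'ft_force': [0.21164942111084117, -0.2703186745280387, -0.7394506508994743], 'moment': [0.05855772909647817, -0.012633230905747092, 0.009369360118226614], 'grip_width': 0.08673833395721368}
side {'fx': 428.80574346270026, 'fy': 428.80574346270026, 'cx': 286.5291748344218, 'cy': 216.61179602193474, 'k1': -0.05543098417343911, 'position': array([0.29534738, 0.49074998, 0.78409393]), 'attitude': array([-0.2284197 ,  0.91695036, -0.31634337,  0.08338673])}
top {'fx': 517.9924910048409, 'fy': 517.9924910048409, 'cx': 285.54417024940585, 'cy': 215.11489510791853, 'k1': -0.07560115833300715, 'position': array([0.40362457, 0.0136063 , 1.01645259]), 'attitude': array([-0.69724163,  0.71180909, -0.05990059,  0.05994864])}
```

View pics/side0.png

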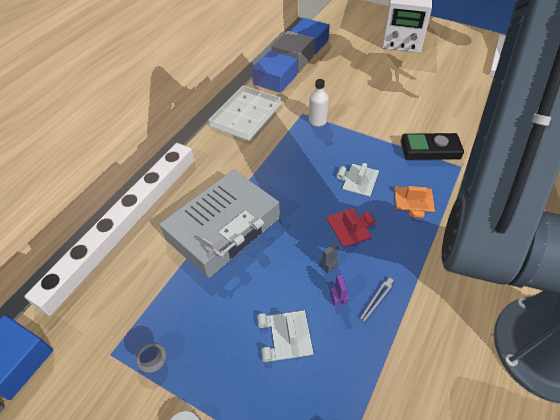

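View pics/top0.png

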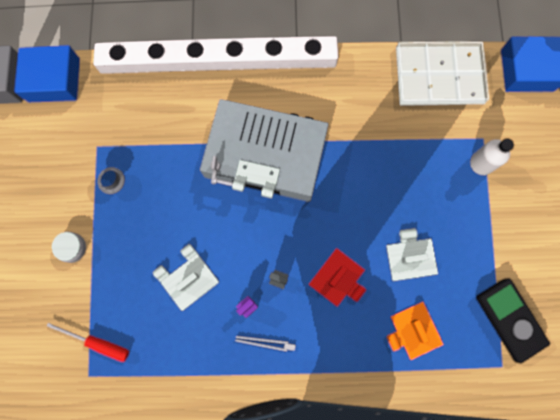

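Candidates, top view: white flap at (185,280) has two knuckles, so it's the other flap. White flap at (412,258) appears to have one middle knuckle. The red (340,277) and orange (415,330) ones are decoys. Key: dark one at (279,279) looks like steel; purple one at (247,307) is a decoy. I'll confirm in enlarged crops.

```bash
cat > h.py <<'E'
import numpy as np, cv2
from scipy.spatial.transform import Rotation as R
from rig import robot
def cam(n): return robot.camera(n)
def ray(c,uv):
    uv=np.asarray(uv,float).reshape(-1,2)
    d=(uv-[c['cx'],c['cy']])/[c['fx'],c['fy']]
    p=d.copy()
    for _ in range(30): p=d/(1+c['k1']*(p**2).sum(1,keepdims=True))
    v=np.c_[p,np.ones(len(p))]
    v=R.from_quat(c['attitude']).apply(v)
    return np.array(c['position']),v
def plane(c,uv,z):
    o,v=ray(c,uv); return o+v*((z-o[2])/v[:,2])[:,None]
def proj(c,P):
    P=np.asarray(P,float).reshape(-1,3)
    q=R.from_quat(c['attitude']).inv().apply(P-np.array(c['position']))
    p=q[:,:2]/q[:,2:]; p=p*(1+c['k1']*(p**2).sum(1,keepdims=True))
    return p*[c['fx'],c['fy']]+[c['cx'],c['cy']]
def tri(c1,u1,c2,u2):
    o1,v1=ray(c1,u1);o2,v2=ray(c2,u2);a=v1[0];b=v2[0]
    s=np.linalg.lstsq(np.c_[a,-b],o2-o1,rcond=None)[0]
    p,q=o1+a*s[0],o2+b*s[1]; return (p+q)/2,np.linalg.norm(p-q)
def crop(c,x,y,w,h,f,name):
    im=c['pixels'][y:y+h,x:x+w,::-1]
    cv2.imwrite('pics/'+name,cv2.resize(im,None,fx=f,fy=f,interpolation=cv2.INTER_CUBIC))
E
python3 - <<'E'
from h import *
t=cam('top');s=cam('side')
import pickle;pickle.dump((t,s),open('c0.pkl','wb'))
a=[]
crop(t,195,90,145,110,5,'t_case.png')
crop(t,225,225,225,110,3,'t_obj.png')
crop(s,155,165,135,115,5,'s_case.png')
crop(s,300,150,130,165,3,'s_obj.png')
E
```

```text
(no output)
```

View pics/t_case.png

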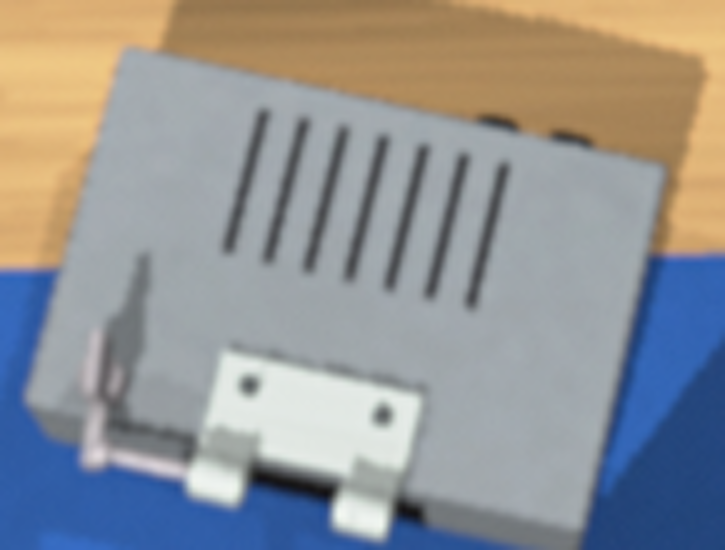

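View pics/t_obj.png

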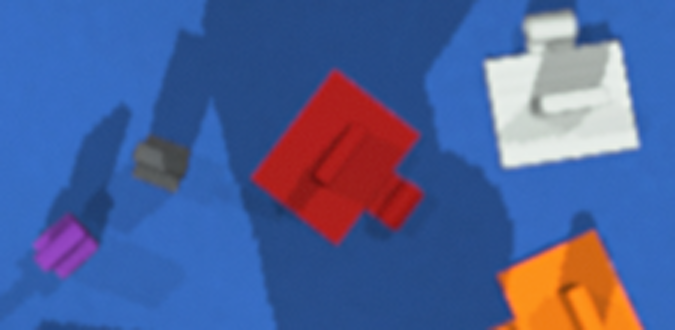

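View pics/s_case.png

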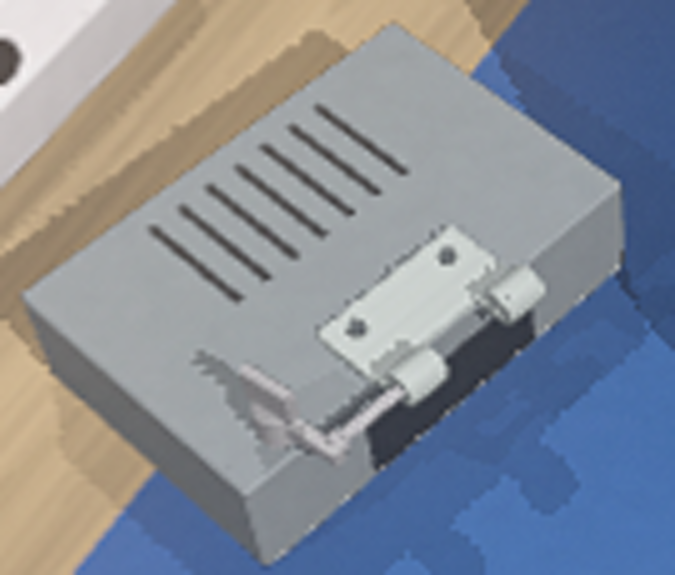

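View pics/s_obj.png

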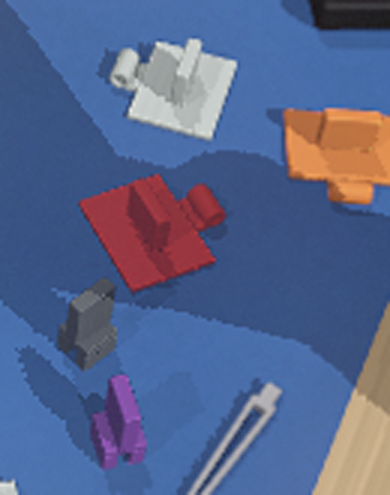

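The crops confirm it. The white flap at top (412,258) has one middle knuckle. The dark steel key is at top (279,279), and the purple one is the look-alike. Screw bar at about top (215,166), pin along the front edge. Now measuring.

```bash
python3 - <<'E'
from h import *
import pickle
t,s=pickle.load(open('c0.pkl','rb'))
def sub(c,pts,w=3):
    g=cv2.cvtColor(c['pixels'],cv2.COLOR_RGB2GRAY)
    p=np.array(pts,np.float32).reshape(-1,1,2)
    return cv2.cornerSubPix(g,p,(w,w),(-1,-1),(cv2.TERM_CRITERIA_EPS+cv2.TERM_CRITERIA_MAX_ITER,50,.01)).reshape(-1,2)
ct=np.array([(125,48),(27,402),(583,525),(665,167)])/5+[195,90]
cs=np.array([(395,22),(620,187),(248,493),(25,295)])/5+[155,165]
for n,c,p in(('t',t,ct),('s',s,cs)):
    q=sub(c,p); P=plane(c,q,.06)
    print(n,np.round(q-p,1).tolist()); print(P.round(4)); print([round(np.linalg.norm(P[i]-P[(i+1)%4]),4) for i in range(4)], P.mean(0).round(4))
    if n=='t': e1=P[0]-P[1];e2=P[3]-P[2];w1=P[0]-P[3];w2=P[1]-P[2]
    else: # order: back-right(-y), front-right, front-left, back-left
        e1=P[0]-P[1];e2=P[3]-P[2];w1=P[3]-P[0];w2=P[2]-P[1]
    for e in(e1,e2): print('yaw x',np.degrees(np.arctan2(e[1],e[0])).round(2))
    for e in(w1,w2): print('yaw y',np.degrees(np.arctan2(-e[0],e[1])).round(2))
# white flap masks
for n,c,box in(('t',t,(370,215,460,295)),('s',s,(325,155,390,205))):
    im=c['pixels'].astype(int); m=((im.min(2)>110)&(im.max(2)-im.min(2)<60)).astype(np.uint8)
    x0,y0,x1,y1=box; mm=np.zeros_like(m);mm[y0:y1,x0:x1]=m[y0:y1,x0:x1]
    cv2.imwrite(f'pics/m_{n}.png',cv2.resize(mm[y0:y1,x0:x1]*255,None,fx=6,fy=6,interpolation=0))
crop(t,370,215,90,80,7,'t_flap.png'); crop(s,325,150,65,60,9,'s_flap.png')
crop(t,255,255,50,45,12,'t_key.png'); crop(s,305,235,50,50,12,'s_key.png')
E
```

```text
t [[-0.8, -0.8], [-1.1, -0.9], [-0.1, -0.4], [0.0, 0.0]]
[[ 0.8013  0.1372  0.06  ]
 [ 0.6593  0.1747  0.06  ]
 [ 0.6058 -0.0377  0.06  ]
 [ 0.746  -0.074   0.06  ]]
[np.float64(0.1469), np.float64(0.2191), np.float64(0.1448), np.float64(0.2183)] [0.7031 0.0501 0.06  ]
yaw x -14.76
yaw x -14.48
yaw y -14.67
yaw y -14.13
s [[-1.1, -1.1], [-0.3, -1.1], [-1.2, 0.1], [-1.1, -0.2]]
[[ 0.7501 -0.0778  0.06  ]
 [ 0.605  -0.0384  0.06  ]
 [ 0.6595  0.1733  0.06  ]
 [ 0.8017  0.1356  0.06  ]]
[np.float64(0.1504), np.float64(0.2186), np.float64(0.1471), np.float64(0.2196)] [0.7041 0.0482 0.06  ]
yaw x -15.18
yaw x -14.82
yaw y -13.58
yaw y -14.42
```

View pics/t_key.png

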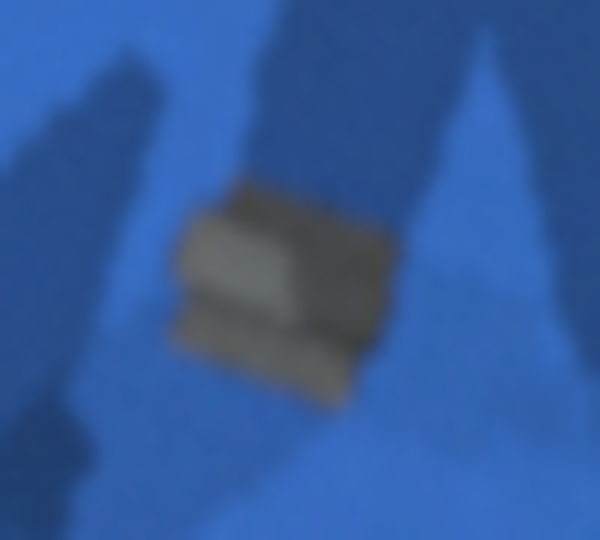

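View pics/s_key.png

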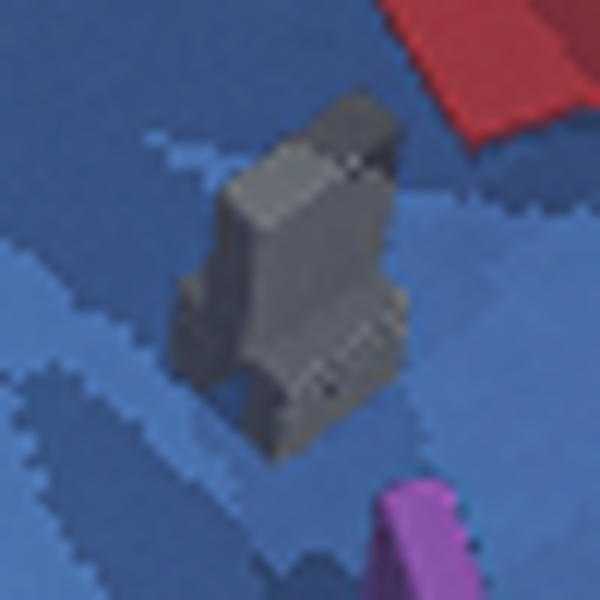

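View pics/t_flap.png

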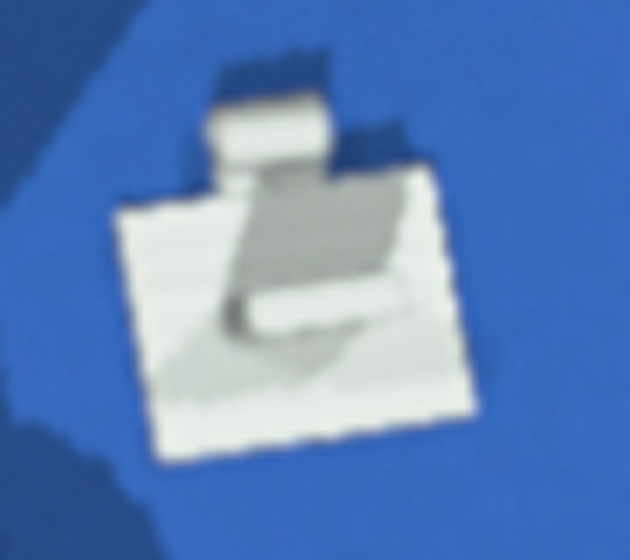

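View pics/s_flap.png

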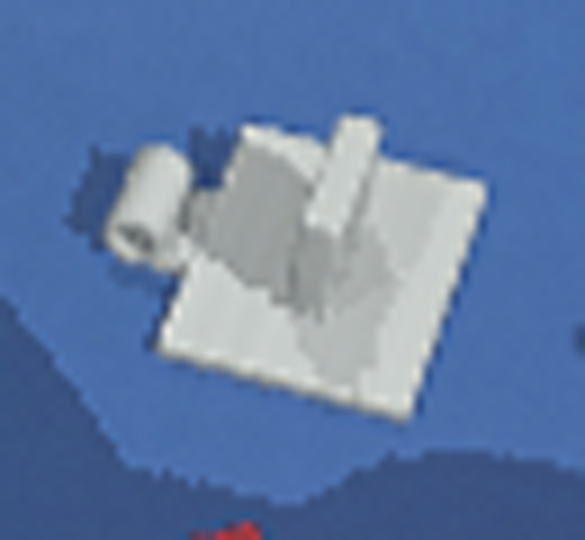

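```bash
python3 - <<'E'
from h import *
import pickle
t,s=pickle.load(open('c0.pkl','rb'))
def f(pts,sc,o): return (np.array(pts,float)+.5)/sc-.5+np.array(o)
def q(n,c,p,z):
    P=plane(c,p,z); print(n,P.round(4)[:,:2].tolist(),'mean',P.mean(0).round(4),[round(float(np.linalg.norm(P[i]-P[(i+1)%len(P)])),4) for i in range(len(P))],
      'dirs',[round(float(np.degrees(np.arctan2(*(P[(i+1)%len(P)]-P[i])[[1,0]]))),1) for i in range(len(P))])
q('key side top',s,f([(225,190),(268,230),(400,138),(360,90)],12,(305,235)),.068)
q('key side foot bottom edge',s,f([(275,460),(405,350)],12,(305,235)),0)
q('key side foot top edge',s,f([(285,390),(405,290)],12,(305,235)),.026)
q('key top foot near edge',t,f([(172,342),(338,410)],12,(255,255)),.026)
q('key top handle',t,f([(205,212),(185,288),(360,352),(395,250)],12,(255,255)),.068)
q('flap plate t',t,f([(118,210),(158,463),(476,413),(432,165)],7,(370,215)),.005)
q('flap plate s',s,f([(247,125),(160,350),(405,418),(487,183)],9,(325,150)),.005)
q('rib s',s,f([(338,118),(308,225),(338,235),(380,120)],9,(325,150)),.041)
q('rib t',t,f([(243,293),(248,335),(400,310),(392,275)],7,(370,215)),.041)
# knuckle/screw from two views
for nm,a,b in[('pinhead',f([(93,458)],5,(195,90)),f([(338,447)],5,(155,165)))]:
    print(nm,tri(t,a,s,b))
q('bar t',t,f([(100,330),(95,395)],5,(195,90)),.096)
q('bar s',s,f([(243,370),(287,408)],5,(155,165)),.096)
# predicted
for cx,cy,y in((.7035,.049,-14.5),):
    r=R.from_euler('z',y,degrees=True); o=np.array([cx,cy,0])
    for nm,p in dict(axis=[-.089,0,.07],screw=[-.062,.08,.096],kn1=[-.089,.038,.079],kn2=[-.089,-.038,.079],kn1i=[-.089,.018,.079],kn2i=[-.089,-.018,.079]).items():
        w=o+r.apply(p); print(nm,w.round(4),'t',((proj(t,w)-[195,90]+.5)*5-.5).round(0),'s',((proj(s,w)-[155,165]+.5)*5-.5).round(0))
E
```

```text
key side top [[0.4607, 0.0384], [0.451, 0.0423], [0.4392, 0.0152], [0.4492, 0.0094]] mean [0.45   0.0263 0.068 ] [0.0104, 0.0296, 0.0116, 0.0312] dirs [158.2, -113.7, -30.3, 68.2]
key side foot bottom edge [[0.4444, 0.0429], [0.4334, 0.0115]] mean [0.4389 0.0272 0.    ] [0.0333, 0.0333] dirs [-109.3, 70.7]
key side foot top edge [[0.4438, 0.0444], [0.4338, 0.0162]] mean [0.4388 0.0303 0.026 ] [0.0299, 0.0299] dirs [-109.5, 70.5]
key top foot near edge [[0.4431, 0.0463], [0.4318, 0.0202]] mean [0.4375 0.0332 0.026 ] [0.0284, 0.0284] dirs [-113.3, 66.7]
key top handle [[0.461, 0.0396], [0.4495, 0.0428], [0.4393, 0.0164], [0.4546, 0.0108]] mean [0.4511 0.0274 0.068 ] [0.0119, 0.0283, 0.0163, 0.0295] dirs [164.3, -111.1, -20.2, 77.6]
flap plate t [[0.514, -0.1853], [0.4431, -0.1929], [0.4547, -0.2832], [0.5247, -0.2753]] mean [ 0.4841 -0.2342  0.005 ] [0.0714, 0.091, 0.0705, 0.0906] dirs [-173.9, -82.7, 6.4, 96.8]
flap plate s [[0.5235, -0.2776], [0.511, -0.1869], [0.4434, -0.1951], [0.4548, -0.2879]] mean [ 0.4832 -0.2369  0.005 ] [0.0915, 0.0682, 0.0935, 0.0694] dirs [97.8, -173.1, -83
[... 329 characters left out ...]
0412] dirs [-176.4, -82.2, 9.5, 95.5]
pinhead (array([0.63088499, 0.1452715 , 0.07794809]), np.float64(0.0008981273763308887))
bar t [[0.6754, 0.1406], [0.6507, 0.1423]] mean [0.663  0.1414 0.096 ] [0.0248, 0.0248] dirs [176.0, -4.0]
bar s [[0.6751, 0.1413], [0.6494, 0.1482]] mean [0.6623 0.1447 0.096 ] [0.0266, 0.0266] dirs [165.0, -15.0]
axis [0.6173 0.0713 0.07  ] t [[294. 495.]] s [[466. 337.]]
screw [0.6635 0.142  0.096 ] t [[ 96. 361.]] s [[266. 383.]]
kn1 [0.6268 0.1081 0.079 ] t [[193. 467.]] s [[396. 381.]]
kn2 [0.6078 0.0345 0.079 ] t [[392. 513.]] s [[529. 270.]]
kn1i [0.6218 0.0887 0.079 ] t [[245. 479.]] s [[432. 351.]]
kn2i [0.6128 0.0539 0.079 ] t [[339. 501.]] s [[495. 298.]]
```

```bash
cat >> h.py <<'E'
def st():
    o=robot.get_obs(); p=np.array(o['position']); r=R.from_quat(o['tool_rot'])
    x=r.as_matrix()[:,0]
    print('t',round(o['time'],2),'pos',p.round(4),'psi',np.degrees(np.arctan2(x[1],x[0])).round(2),'w',round(o['grip_width'],4),'F',np.round(o['ft_force'],1),'q',np.round(o['q'],2),'tilt',np.degrees(np.arccos(-r.as_matrix()[2,2])).round(2))
    return p,r
def go(xyz,psi):
    "shift (mm) and turn (deg) in tool axes to reach xyz, tool down with tool x at psi deg"
    p,r=st()
    a=np.radians(psi); M=np.array([[np.cos(a),np.sin(a),0],[np.sin(a),-np.cos(a),0],[0,0,-1]])
    d=r.inv().apply(np.array(xyz)-p)*1000
    rv=(r.inv()*R.from_matrix(M)).as_rotvec(degrees=True)
    print('shift',d.round(1),'turn',rv.round(2))
E
python3 - <<'E'
from h import *
import pickle
t,s=pickle.load(open('c0.pkl','rb'))
crop(t,203,145,40,45,13,'t_scr.png'); crop(s,190,230,50,40,13,'s_scr.png')
E
```

```text
(no output)
```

View pics/t_scr.png

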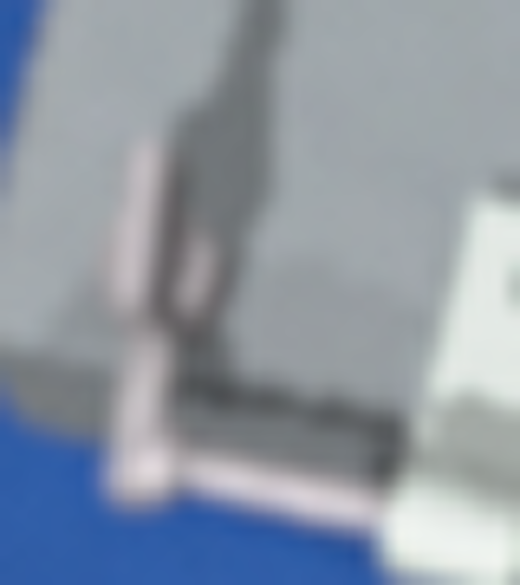

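View pics/s_scr.png

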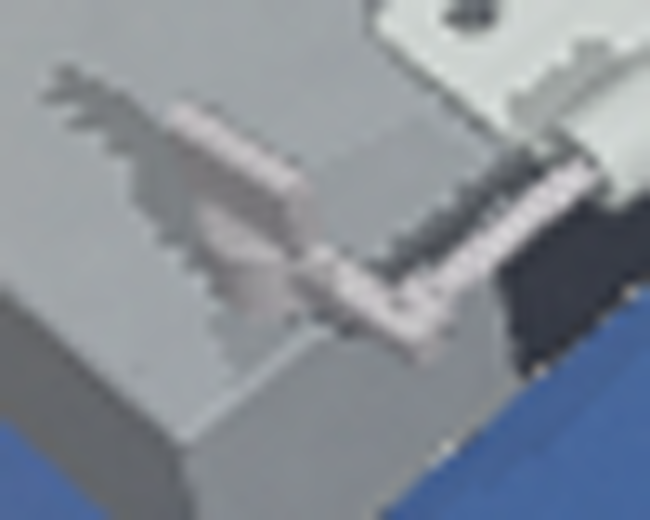

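```bash
python3 - <<'E'
from h import *
import pickle
t,s=pickle.load(open('c0.pkl','rb'))
f=lambda pts,sc,o:(np.array(pts,float)+.5)/sc-.5+np.array(o)
for c,p in((t,f([(150,138),(126,308)],13,(203,145))),(s,f([(176,112),(297,190)],13,(190,230)))):
    P=plane(c,p,.0955); d=P[0]-P[1]; print(P.mean(0).round(4),np.linalg.norm(d).round(4),np.degrees(np.arctan2(d[1],d[0])).round(1))
print('keeper t',plane(t,f([(148,345),(138,450)],13,(203,145)),.075).round(4))
print("purple",plane(t,[(247,307)],.06))
go([.4505,.027,.12],69)
E
```

```text
[0.664  0.1432 0.0955] 0.0251 -7.5
[0.664  0.1419 0.0955] 0.0247 -7.7
keeper t [[0.6515 0.1446 0.075 ]
 [0.636  0.146  0.075 ]]
purple [[0.39902013 0.08572956 0.06      ]]
t 0.2 pos [ 0.2235 -0.5832  0.2219] psi 20.96 w 0.0871 F [ 0.3 -0.2 -0.8] q [-1.38  0.53  1.43 -0.    1.18 -0.18] tilt 0.07
shift [ 430.2 -488.5  102.7] turn [-6.000e-02 -4.000e-02 -4.804e+01]
```

carry_out(
  series=[
    [215,-244,30,0,0,-24,0],
    [215,-244,30,0,0,-24,0],
    [215,-244,30,0,0,-24,0],
    [215,-244,30,0,0,-24,0],
    [215,-244,30,0,0,-24,0],
    [380,-430,60,0,0,-48,0],
    [430,-488,60,0,0,-48,0],
    [430,-488,60,0,0,-48,0],
  ],
  force=30,
)

```text
time: 1.2
position: [0.3978, -0.1155, 0.1757]
tool_rot: [0.824, 0.567, 0.0, -0.0]
ft_force: [0.2, -0.3, 1.1]
grip_width: 0.0435
```

```bash
python3 - <<'E'
from h import *
go([.4505,.027,.16],69)
E
```

```text
t 1.2 pos [ 0.3978 -0.1155  0.1757] psi 69.05 w 0.0435 F [ 0.2 -0.3  1.1] q [-0.55  0.33  1.99  0.    0.82 -0.19] tilt 0.06
shift [151.9  -1.7  15.9] turn [ 0.01 -0.06  0.05]
```

carry_out(
  series=[
    [50,0,5,0,0,0,0],
    [110,-1,15,0,0,0,0],
    [152,-1.7,16,0,0,0,0],
    [152,-1.7,16,0,0,0,0],
    [152,-1.7,16,0,0,0,0],
  ],
)

```text
time: 1.82
position: [0.4504, 0.0269, 0.1599]
tool_rot: [0.824, 0.567, 0.0, -0.0]
ft_force: [-0.8, -0.2, -0.6]
grip_width: 0.0431
```

```bash
python3 - <<'E'
from h import *
t=cam('top');s=cam('side')
crop(t,240,220,90,90,6,'t1.png'); crop(s,280,170,110,110,6,'s1.png')
go([.4505,.027,.031],69)
E
```

```text
t 1.93 pos [0.4503 0.0261 0.1599] psi 68.96 w 0.0435 F [-0.1 -0.  -0.4] q [-0.19  0.4   1.92  0.    0.82  0.18] tilt 0.04
shift [  0.8  -0.2 128.9] turn [ 0.01 -0.04 -0.04]
```

View pics/s1.png

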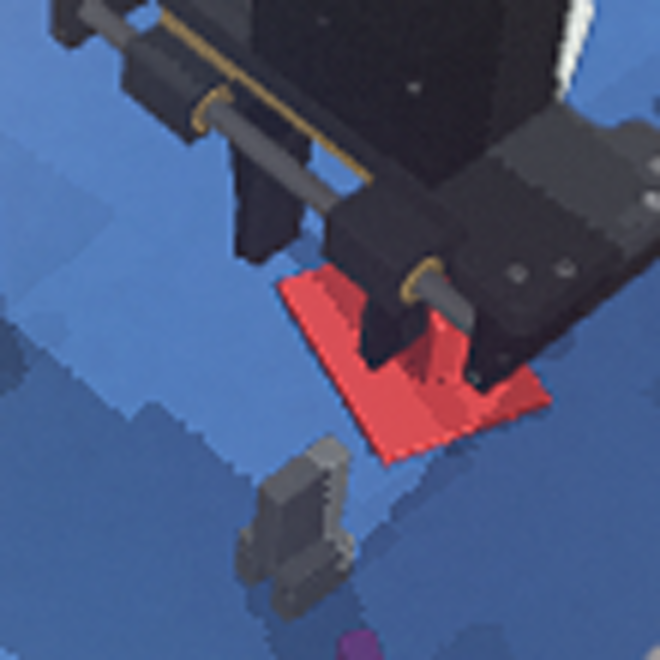

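```bash
python3 - <<'E'
from h import *
s=cam('side');t=cam('top')
p,r=st()
for d in(-.022,0,.022):
    w=p+r.apply([0,d,0]); print(d,w.round(3),((proj(s,w)-[280,170]+.5)*6).round(),proj(t,w).round())
cv2.imwrite('pics/s2.png',s['pixels'][:,:,::-1]);cv2.imwrite('pics/t2.png',t['pixels'][:,:,::-1])
E
```

```text
t 2.02 pos [0.4504 0.026  0.16  ] psi 68.93 w 0.0433 F [-0.1 -0.4 -1.1] q [-0.19  0.4   1.92  0.    0.82  0.18] tilt 0.05
-0.022 [0.43  0.034 0.16 ] [[379. 345.]] [[274. 288.]]
0 [0.45  0.026 0.16 ] [[328. 302.]] [[278. 275.]]
0.022 [0.471 0.018 0.16 ] [[278. 259.]] [[283. 263.]]
```

View pics/s2.png

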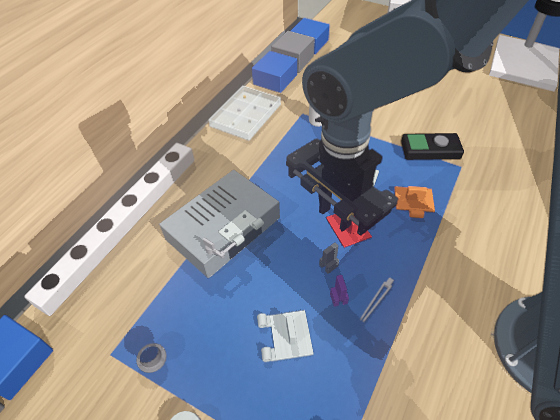

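The side view shows the fingers straddling the steel key at (330,258) as predicted. Descending and gripping.

carry_out(
  series=[
    [1,0,50,0,0,0,0],
    [1,0,90,0,0,0,0],
    [1,0,120,0,0,0,0],
    [1,0,128,0,0,0,0],
    [1,0,128,0,0,0,-1],
    [1,0,128,0,0,0,-1],
    [1,0,128,0,0,0,-1],
    [1,0,128,0,0,0,-1],
  ],
  force=35,
)

```text
time: 3.02
position: [0.451, 0.027, 0.0327]
tool_rot: [0.824, 0.566, 0.001, 0.0]
ft_force: [2.3, -1.2, -2.4]
grip_width: 0.0118
```

```bash
python3 - <<'E'
from h import *
t=cam('top');s=cam('side')
crop(s,280,190,110,110,6,'s3.png')
go([.664,.1425,.17],-7.6)
E
```

```text
t 3.12 pos [0.451  0.0271 0.0325] psi 68.93 w 0.0116 F [-0.1  0.2  4.5] q [-0.19  0.66  2.01  0.    0.47  0.18] tilt 0.09
shift [ 184.5  157.4 -137.1] turn [ 1.000e-02 -9.000e-02  7.653e+01]
```

View pics/s3.png

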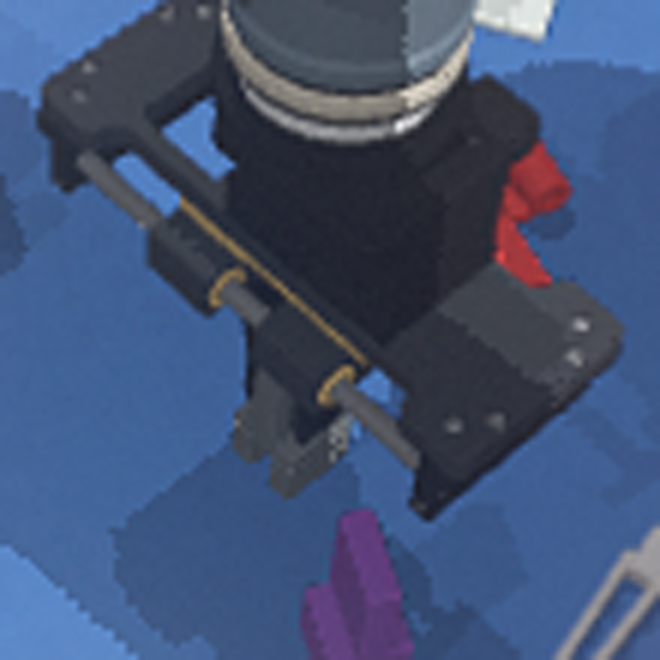

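Key gripped (width 11.6 mm). Lift, then carry to above the screw.

carry_out(
  series=[
    [0,0,-60,0,0,0,-1],
    [20,20,-110,0,0,10,-1],
    [60,50,-138,0,0,20,-1],
    [110,90,-138,0,0,30,-1],
    [150,125,-138,0,0,40,-1],
    [180,150,-138,0,0,50,-1],
    [184.5,157.4,-138,0,0,60,-1],
    [184.5,157.4,-138,0,0,70,-1],
  ],
)

```text
time: 4.12
position: [0.6642, 0.1431, 0.1698]
tool_rot: [1.0, -0.012, 0.0, -0.0]
ft_force: [0.1, 0.1, -1.7]
grip_width: 0.012
```

```bash
python3 - <<'E'
from h import *
go([.664,.1425,.16],-7.6)
E
```

```text
t 4.12 pos [0.6642 0.1431 0.1698] psi -1.35 w 0.012 F [ 0.1  0.1 -1.7] q [0.05 0.66 1.33 0.   1.15 1.64] tilt 0.03
shift [-0.2  0.6  9.8] turn [-0.03 -0.02  6.25]
```

carry_out(
  series=[
    [0,0.6,10,0,0,6.3,-1],
    [0,0.6,20,0,0,6.3,-1],
    [0,0.6,20,0,0,6.3,-1],
  ],
)

```text
time: 4.5
position: [0.6629, 0.1425, 0.1482]
tool_rot: [0.998, -0.066, -0.002, -0.0]
ft_force: [-0.1, -0.2, -1.2]
grip_width: 0.012
```

```bash
python3 - <<'E'
from h import *
s=cam('side');t=cam('top')
crop(s,170,170,90,100,6,'s4.png');crop(t,170,110,90,90,6,'t4.png')
go([.664,.1425,.112],-7.6)
E
```

```text
t 4.6 pos [0.6641 0.1425 0.1496] psi -7.59 w 0.0114 F [ 0.2  0.  -1.2] q [0.05 0.68 1.35 0.   1.11 1.75] tilt 0.03
shift [-0.1  0.  37.6] turn [-0.02  0.01  0.01]
```

View pics/s4.png

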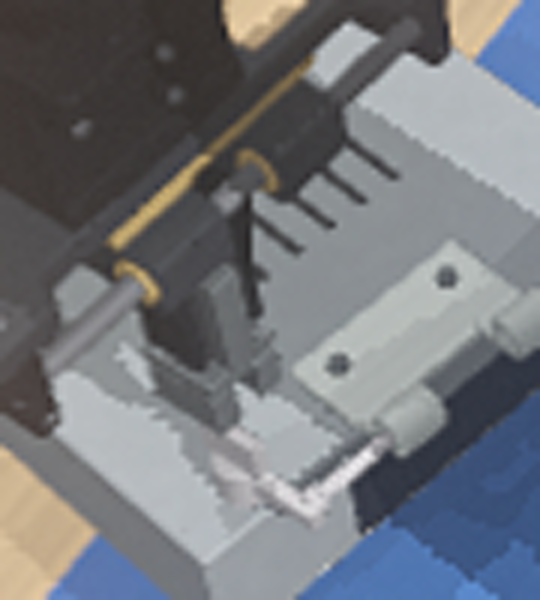

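View pics/t4.png

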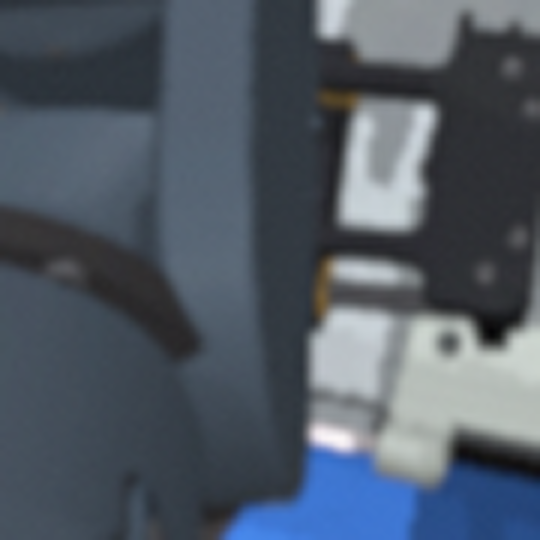

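```bash
python3 - <<'E'
from h import *
s=cam('side');p,r=st()
for n,x,y in(('nearL out',-.015,-.0145),('nearR out',-.015,.0145),('nearL in',-.015,-.0045),('nearR in',-.015,.0045)):
    print(n,((proj(s,p+r.apply([x,y,.0325]))-[170,170]+.5)*6).round())
for x in(-.012,.012):
    print('bar',((proj(s,np.array([.664,.1425,.096])+R.from_euler('z',-7.6,degrees=True).apply([x,0,0]))-[170,170]+.5)*6).round())
crop(s,185,205,50,55,12,'s5.png')
E
```

```text
t 4.65 pos [0.6644 0.1425 0.15  ] psi -7.61 w 0.0115 F [ 0.5 -0.2 -1. ] q [0.05 0.68 1.35 0.   1.11 1.75] tilt 0.05
nearL out [[221. 444.]]
nearR out [[282. 383.]]
nearL in [[242. 423.]]
nearR in [[261. 404.]]
bar [[255. 448.]]
bar [[201. 413.]]
```

View pics/s5.png

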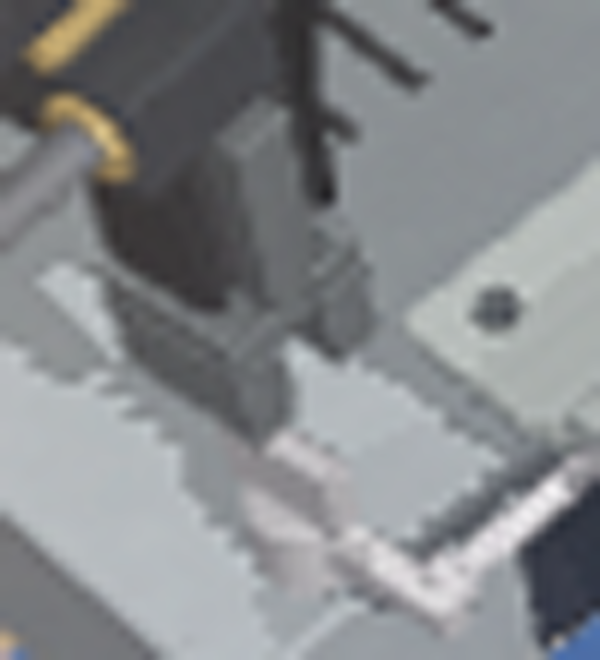

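The side view shows the key's slot in line with the bar, with the key a few mm along its own slot, which doesn't matter. Lowering gently.

carry_out(
  series=[
    [0,0,15,0,0,0,-1],
    [0,0,24,0,0,0,-1],
    [0,0,28,0,0,0,-1],
    [0,0,31,0,0,0,-1],
    [0,0,31,0,0,0,-1],
  ],
)

```text
time: 5.28
position: [0.6643, 0.1425, 0.1188]
tool_rot: [0.998, -0.066, 0.0, -0.0]
ft_force: [0.4, 0.6, -1.1]
grip_width: 0.0118
```

```bash
python3 - <<'E'
from h import *
s=cam('side');p,r=st()
crop(s,185,205,50,55,12,'s6.png')
go([.664,.1425,.112],-7.6)
E
```

```text
t 5.33 pos [0.6645 0.1425 0.1191] psi -7.6 w 0.0113 F [-0.   0.8 -0.6] q [0.05 0.72 1.37 0.   1.05 1.75] tilt 0.06
t 5.33 pos [0.6645 0.1425 0.1191] psi -7.6 w 0.0113 F [-0.   0.8 -0.6] q [0.05 0.72 1.37 0.   1.05 1.75] tilt 0.06
shift [-0.5  0.1  7.1] turn [-0.04 -0.05 -0.  ]
```

View pics/s6.png

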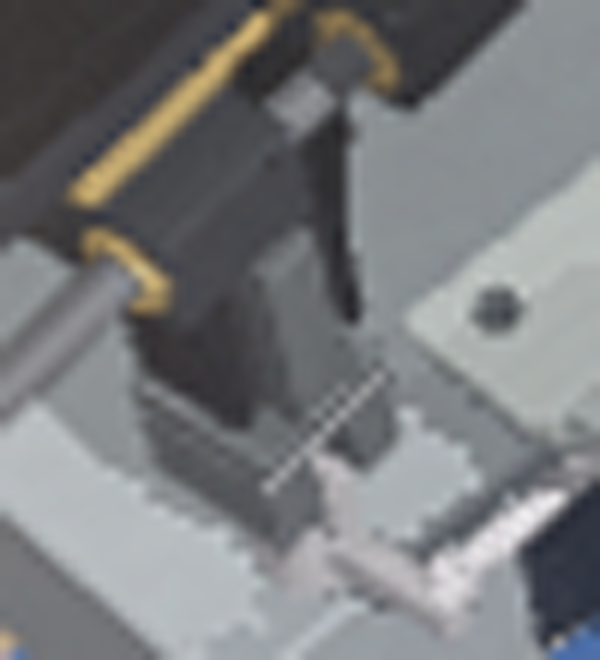

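The bar end shows inside the slot at about crop (330,480) and there is no contact force. Lowering another 6 mm.

carry_out(
  series=[
    [0,0,3,0,0,0,-1],
    [0,0,6,0,0,0,-1],
    [0,0,6,0,0,0,-1],
  ],
)

```text
time: 5.7
position: [0.6643, 0.1425, 0.1128]
tool_rot: [0.998, -0.066, 0.0, -0.0]
ft_force: [-0.1, -0.6, -1.1]
grip_width: 0.0118
```

```bash
python3 - <<'E'
from h import *
go([.664,.1425,.113],82)
E
```

```text
t 5.7 pos [0.6643 0.1425 0.1128] psi -7.6 w 0.0118 F [-0.1 -0.6 -1.1] q [0.05 0.72 1.38 0.   1.04 1.75] tilt 0.03
shift [-0.3  0.1 -0.2] turn [-1.00e-02 -4.00e-02 -8.96e+01]
```

carry_out(
  series=[
    [0,0,0,0,0,-6,-1],
    [0,0,0,0,0,-13,-1],
    [0,0,0,0,0,-20,-1],
    [0,0,0,0,0,-27,-1],
    [0,0,0,0,0,-34,-1],
    [0,0,0,0,0,-41,-1],
    [0,0,0,0,0,-48,-1],
    [0,0,0,0,0,-48,-1],
  ],
  force=45,
)

```text
time: 6.7
position: [0.6639, 0.1439, 0.1128]
tool_rot: [0.939, 0.344, 0.0, -0.001]
ft_force: [-1.6, 4.2, -2.0]
grip_width: 0.0117
```

```bash
python3 - <<'E'
from h import *
s=cam('side')
print(robot.get_obs()['moment'])
crop(s,175,205,60,60,10,'s7.png')
go([.664,.1425,.113],82)
E
```

```text
[ 0.87949031  0.2174088  -0.01797999]
t 6.75 pos [0.6639 0.1438 0.1128] psi 40.26 w 0.012 F [-1.   3.9 -1. ] q [0.05 0.72 1.38 0.   1.04 0.91] tilt 0.14
shift [-0.7  1.1 -0.2] turn [ -0.09  -0.11 -41.74]
```

View pics/s7.png

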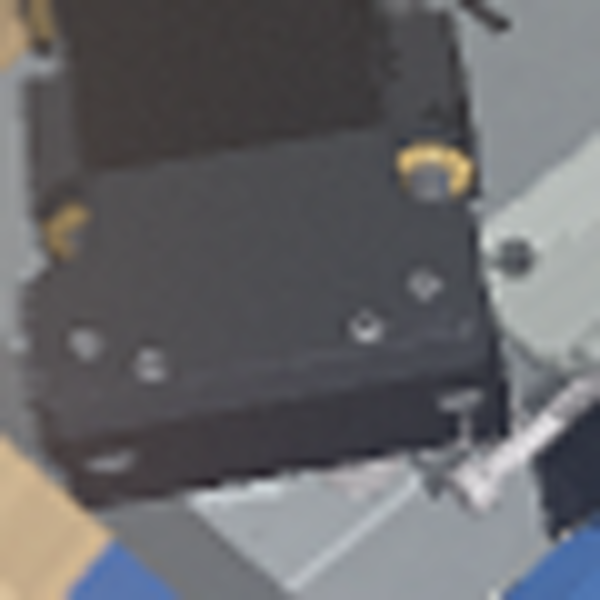

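carry_out(
  series=[
    [0,0,0,0,0,-7,-1],
    [0,0,0,0,0,-14,-1],
    [0,0,0,0,0,-21,-1],
    [0,0,0,0,0,-28,-1],
    [0,0,0,0,0,-35,-1],
    [0,0,0,0,0,-42,-1],
    [0,0,0,0,0,-42,-1],
    [0,0,0,0,0,-42,-1],
  ],
)

```text
time: 7.75
position: [0.6631, 0.1434, 0.1125]
tool_rot: [0.754, 0.657, -0.0, -0.001]
ft_force: [-1.8, 1.2, -1.4]
grip_width: 0.0119
```

```bash
python3 - <<'E'
from h import *
s=cam('side')
print(robot.get_obs()['moment'])
crop(s,175,205,60,60,10,'s8.png')
go([.664,.1425,.113],82)
E
```

```text
[ 0.15981968  0.33895589 -0.05689703]
t 7.8 pos [0.6632 0.1434 0.1125] psi 82.15 w 0.0116 F [-1.6  1.2 -1.1] q [0.05 0.72 1.38 0.   1.04 0.18] tilt 0.16
shift [-0.8  1.  -0.5] turn [-0.14 -0.09  0.15]
```

View pics/s8.png

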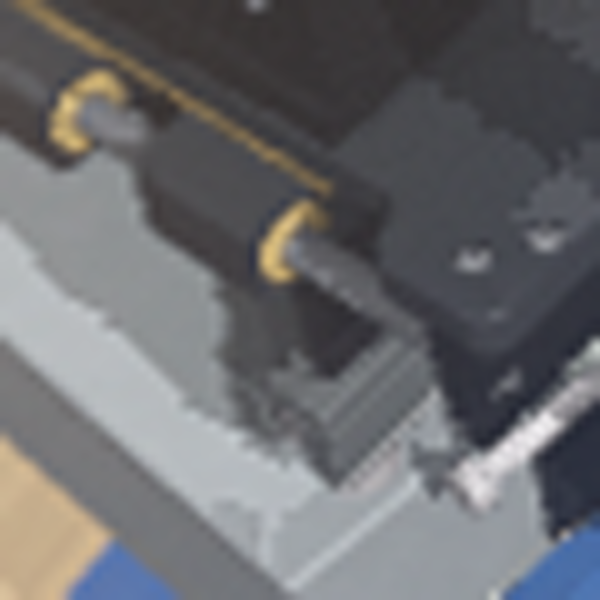

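Moment and view both show the key followed by the screw. Ease back 2°, lift off, carry back to the key's original free spot.

carry_out(
  series=[
    [0,0,0,0,0,2,-1],
    [0,0,-10,0,0,2,-1],
    [0,0,-30,0,0,2,-1],
    [0,0,-60,0,0,2,-1],
    [0,0,-60,0,0,2,-1],
  ],
)

```text
time: 8.43
position: [0.6664, 0.1431, 0.1763]
tool_rot: [0.765, 0.644, 0.003, 0.002]
ft_force: [0.5, -0.3, -1.4]
grip_width: 0.0117
```

```bash
python3 - <<'E'
from h import *
go([.451,.027,.10],69)
E
```

```text
t 8.43 pos [0.6664 0.1431 0.1763] psi 80.13 w 0.0117 F [ 0.5 -0.3 -1.4] q [0.05 0.65 1.33 0.   1.16 0.22] tilt 0.41
shift [-151.5 -192.8   74.6] turn [ 0.35 -0.2  11.13]
```

carry_out(
  series=[
    [-35,-45,0,0,0,3,-1],
    [-70,-90,0,0,0,6,-1],
    [-105,-135,20,0,0,9,-1],
    [-140,-178,50,0.3,-0.2,11,-1],
    [-151.5,-193,75,0.3,-0.2,11,-1],
    [-151.5,-193,75,0.3,-0.2,11,-1],
    [-151.5,-193,75,0.3,-0.2,11,-1],
  ],
)

```text
time: 9.3
position: [0.453, 0.0268, 0.1001]
tool_rot: [0.824, 0.567, 0.002, 0.002]
ft_force: [0.2, 0.8, -1.4]
grip_width: 0.0116
```

```bash
python3 - <<'E'
from h import *
s=cam('side');t=cam('top')
crop(s,155,165,135,115,5,'s9.png');crop(s,290,200,80,80,7,'s9k.png')
import pickle;pickle.dump((t,s),open('c9.pkl','wb'))
go([.451,.027,.0335],69)
E
```

```text
t 9.4 pos [0.4533 0.027  0.1004] psi 69.17 w 0.0116 F [-0.2  0.3 -1.6] q [-0.19  0.52  1.97 -0.    0.65  0.18] tilt 0.29
shift [-0.9 -2.4 66.9] turn [ 0.28 -0.05  0.17]
```

View pics/s9.png

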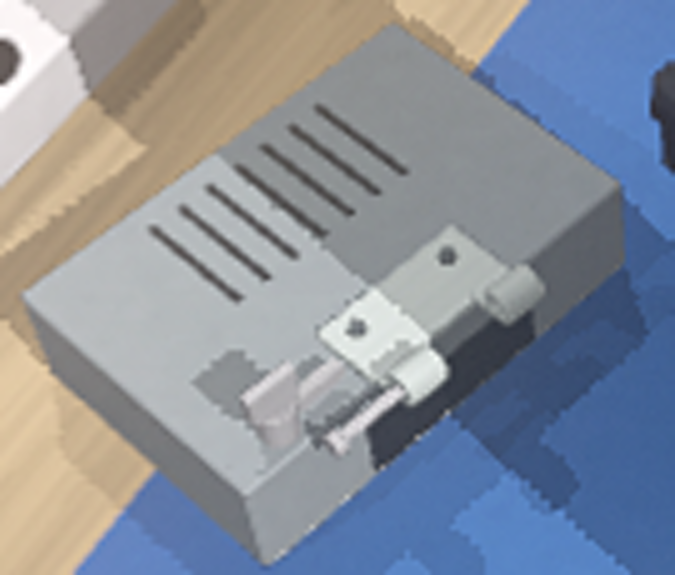

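View pics/s9k.png

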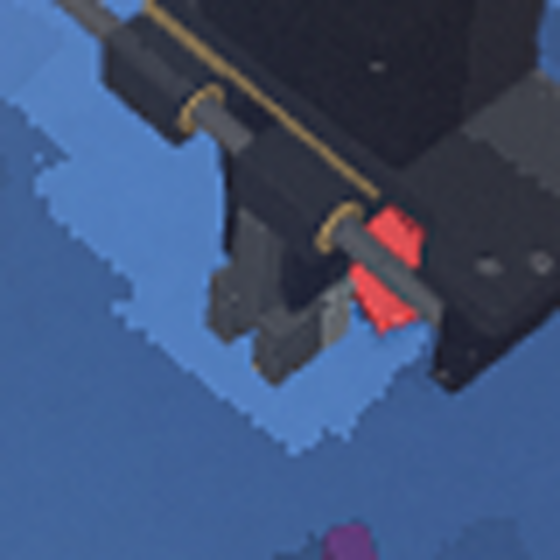

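The bar in the side crop now runs (248,398)→(297,368), roughly parallel to the hinge pin. Checking that angle, then setting the key down.

```bash
python3 - <<'E'
from h import *
import pickle
t,s=pickle.load(open('c9.pkl','rb'))
crop(s,198,230,40,35,15,'s9z.png'); crop(t,203,145,40,45,13,'t9z.png')
E
```

```text
(no output)
```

View pics/s9z.png

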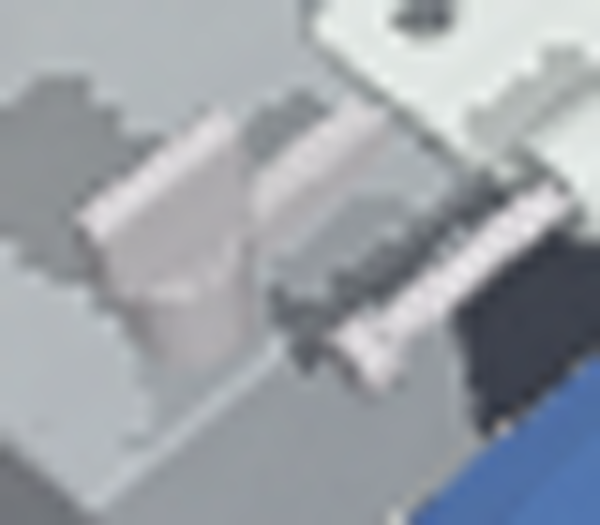

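View pics/t9z.png

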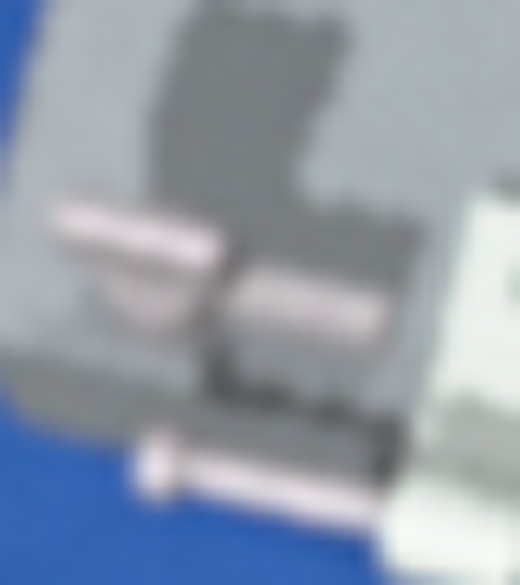

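Bar and pin slopes agree in both views (~12.5° each in the top view), so the screw is at about 1.57. Setting the key down.

carry_out(
  series=[
    [-1,-2,35,0.3,0,0,-1],
    [-1,-2,60,0.3,0,0,-1],
    [-1,-2,66,0.3,0,0,-1],
    [-1,-2,67,0.3,0,0,-1],
    [-1,-2,67,0.3,0,0,-1],
  ],
)

```text
time: 10.02
position: [0.4523, 0.0267, 0.0342]
tool_rot: [0.823, 0.568, 0.001, 0.0]
ft_force: [0.1, -0.1, -0.5]
grip_width: 0.012
```

```bash
python3 - <<'E'
from h import *
go([.451,.027,.0335],69)
s=cam('side');crop(s,290,200,80,80,7,'s10.png')
E
```

```text
t 10.03 pos [0.4523 0.0267 0.0342] psi 69.19 w 0.012 F [ 0.1 -0.1 -0.5] q [-0.19  0.66  2.01  0.    0.48  0.17] tilt 0.12
shift [-0.2 -1.3  0.7] turn [ 0.1  -0.07  0.19]
```

View pics/s10.png

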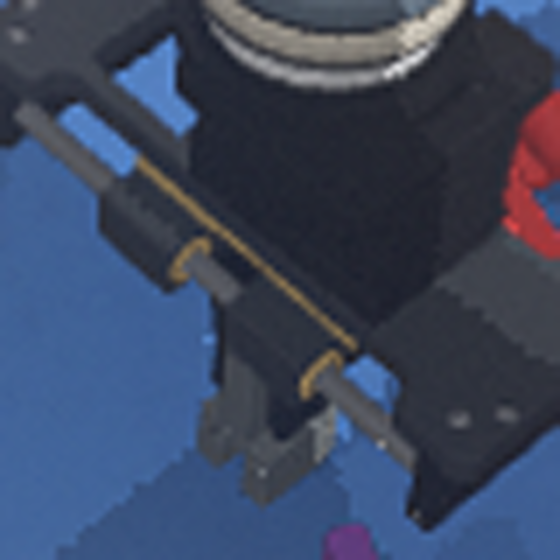

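carry_out(
  series=[
    [0,0,1.5,0,0,0,-1],
    [0,0,1.5,0,0,0,-1],
    [0,0,1.5,0,0,0,-0.4],
    [0,0,1.5,0,0,0,0],
    [0,0,1.5,0,0,0,0],
    [0,0,1.5,0,0,0,0],
    [0,0,-20,0,0,0,0],
    [0,0,-50,0,0,0,0],
  ],
)

```text
time: 11.08
position: [0.4514, 0.0268, 0.0842]
tool_rot: [0.823, 0.568, 0.0, -0.0]
ft_force: [-0.1, -0.5, -1.0]
grip_width: 0.0432
```

carry_out(
  series=[
    [0,0,-60,0,0,0,0],
    [0,0,-100,0,0,0,0],
    [0,0,-100,0,0,0,0],
  ],
)

```text
time: 11.45
position: [0.4535, 0.0264, 0.1871]
tool_rot: [0.823, 0.568, 0.003, 0.002]
ft_force: [0.2, 0.5, 0.5]
grip_width: 0.0437
```

```bash
python3 - <<'E'
from h import *
s=cam('side')
cv2.imwrite('pics/s11.png',s['pixels'][:,:,::-1])
go([.4835,-.2345,.16],97)
E
```

```text
t 11.5 pos [0.452  0.0266 0.1853] psi 69.19 w 0.0434 F [-0.3 -0.1 -0.7] q [-0.19  0.36  1.89  0.    0.89  0.17] tilt 0.18
shift [-232.9  122.1   25.4] turn [  0.17  -0.04 -27.81]
```

View pics/s11.png

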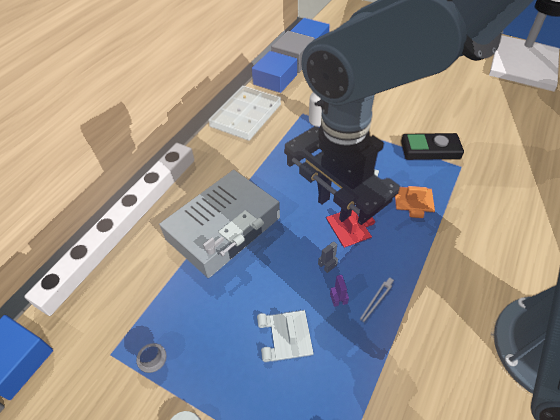

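Key stands upright at (330,258) and is released. Now to the one-knuckle flap.

carry_out(
  series=[
    [-55,28,6,0,0,-7,0],
    [-110,57,12,0,0,-14,0],
    [-165,86,18,0,0,-21,0],
    [-215,112,25,0,0,-28,0],
    [-233,122,25,0,0,-28,0],
    [-233,122,25,0,0,-28,0],
    [-233,122,25,0,0,-28,0],
  ],
)

```text
time: 12.38
position: [0.4823, -0.2323, 0.1596]
tool_rot: [0.661, 0.75, 0.001, -0.001]
ft_force: [0.7, 0.0, -0.8]
grip_width: 0.0432
```

```bash
python3 - <<'E'
from h import *
s=cam('side');crop(s,300,110,110,100,6,'s12.png')
go([.4835,-.2345,.014],97)
E
```

```text
t 12.43 pos [ 0.4825 -0.2322  0.1599] psi 97.26 w 0.0435 F [0.2 0.9 0.6] q [-0.66  0.49  1.72  0.    0.93 -0.79] tilt 0.14
shift [ -2.7   0.5 145.9] turn [ 0.08 -0.12  0.26]
```

View pics/s12.png

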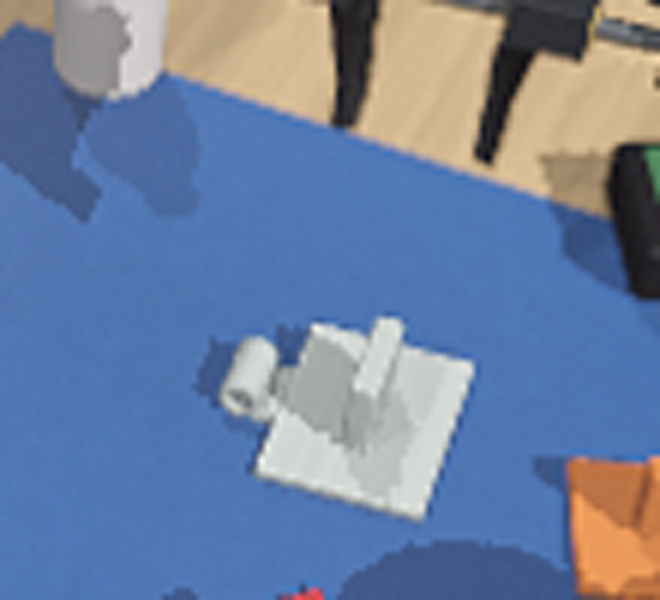

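carry_out(
  series=[
    [-2.5,0.5,60,0,0,0,0],
    [-2.5,0.5,110,0,0,0,0],
    [-2.5,0.5,138,0,0,0,0],
    [-2.5,0.5,145,0,0,0,0],
    [-2.5,0.5,145,0,0,0,-1],
    [-2.5,0.5,145,0,0,0,-1],
    [-2.5,0.5,145,0,0,0,-1],
    [-2.5,0.5,145,0,0,0,-1],
  ],
  force=45,
)

```text
time: 13.42
position: [0.4838, -0.2346, 0.0158]
tool_rot: [0.661, 0.75, 0.001, 0.0]
ft_force: [3.8, 1.0, 7.3]
grip_width: 0.0116
```

carry_out(
  series=[
    [0,0,0,0,0,0,-1],
    [0,0,-40,0,0,0,-1],
    [0,0,-100,0,0,0,-1],
    [0,0,-140,0,0,0,-1],
    [0,0,-140,0,0,0,-1],
    [0,0,-140,0,0,0,-1],
  ],
)

```text
time: 14.18
position: [0.4826, -0.2342, 0.1549]
tool_rot: [0.661, 0.75, 0.001, -0.001]
ft_force: [-0.1, 0.1, -2.0]
grip_width: 0.0116
```

```bash
python3 - <<'E'
from h import *
s=cam('side');t=cam('top')
crop(s,310,50,100,100,6,'s13.png');crop(t,370,200,100,100,6,'t13.png')
go([.568,.084,.16],75.5)
E
```

```text
t 14.28 pos [ 0.4823 -0.2339  0.154 ] psi 97.26 w 0.0118 F [-0.2  0.2 -2.2] q [-0.66  0.5   1.72  0.    0.92 -0.79] tilt 0.23
shift [304.5 125.2  -4.9] turn [-0.07 -0.22 21.76]
```

View pics/s13.png

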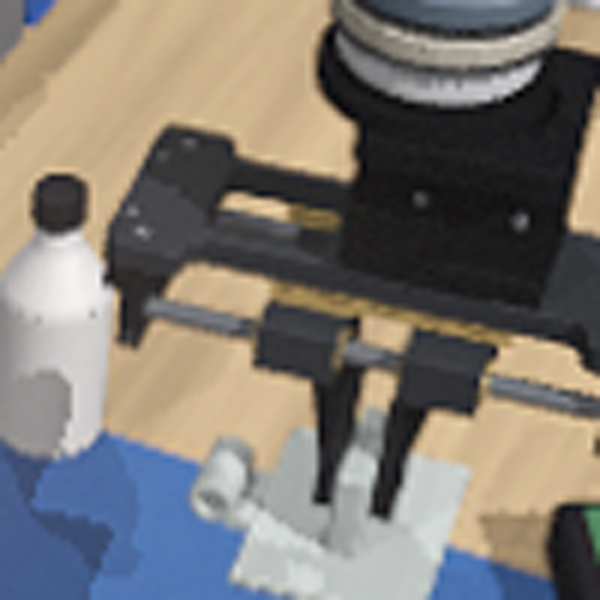

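Flap held level by its rib; its single knuckle is at crop (225,480). Carry to a point in front of the hinge.

```bash
python3 - <<'E'
from h import *
go([.510,.099,.16],75.5)
E
```

```text
t 14.28 pos [ 0.4823 -0.2339  0.154 ] psi 97.26 w 0.0118 F [-0.2  0.2 -2.2] q [-0.66  0.5   1.72  0.    0.92 -0.79] tilt 0.23
shift [326.8  69.5  -4.8] turn [-0.07 -0.22 21.76]
```

carry_out(
  series=[
    [50,10,-5,0,0,4,-1],
    [100,20,-5,0,0,8,-1],
    [150,30,-5,0,0,12,-1],
    [200,42,-5,0,0,16,-1],
    [250,53,-5,0,0,20,-1],
    [300,63,-5,0,-0.2,21.8,-1],
    [327,69.5,-5,0,-0.2,21.8,-1],
    [327,69.5,-5,0,-0.2,21.8,-1],
  ],
)

```text
time: 15.28
position: [0.5088, 0.1011, 0.1586]
tool_rot: [0.79, 0.613, -0.002, -0.002]
ft_force: [-0.2, -0.3, -0.6]
grip_width: 0.0116
```

```bash
python3 - <<'E'
from h import *
go([.510,.099,.0768],75.5)
E
```

```text
t 15.28 pos [0.5088 0.1011 0.1586] psi 75.67 w 0.0116 F [-0.2 -0.3 -0.6] q [-0.02  0.48  1.76  0.    0.91  0.23] tilt 0.27
shift [-1.6  2.1 81.7] turn [-0.27  0.04  0.17]
```

carry_out(
  series=[
    [-1.6,2,30,-0.2,0,0,-1],
    [-1.6,2,60,-0.2,0,0,-1],
    [-1.6,2,82,-0.2,0,0,-1],
    [-1.6,2,82,-0.2,0,0,-1],
    [-1.6,2,82,-0.2,0,0,-1],
  ],
)

```text
time: 15.9
position: [0.5102, 0.0984, 0.0766]
tool_rot: [0.79, 0.613, -0.001, -0.0]
ft_force: [0.3, 0.1, -1.3]
grip_width: 0.0117
```

```bash
python3 - <<'E'
from h import *
s=cam('side');t=cam('top')
crop(s,200,190,110,90,7,'s14.png');crop(t,205,150,110,90,7,'t14.png')
import pickle;pickle.dump((t,s,st()),open('c14.pkl','wb'))
E
```

```text
t 16.0 pos [0.5107 0.0987 0.0773] psi 75.64 w 0.0115 F [-0.1  0.5 -0.9] q [-0.02  0.62  1.82 -0.    0.71  0.23] tilt 0.03
```

View pics/s14.png

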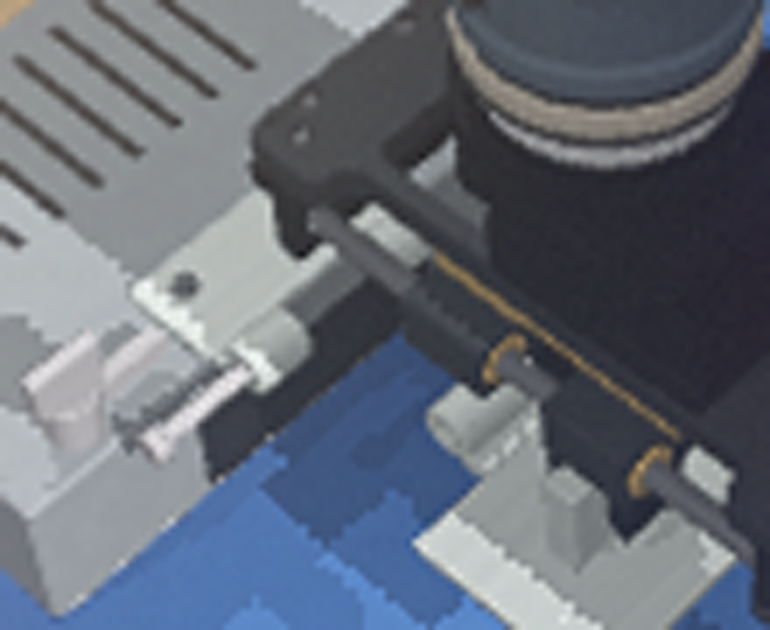

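View pics/t14.png

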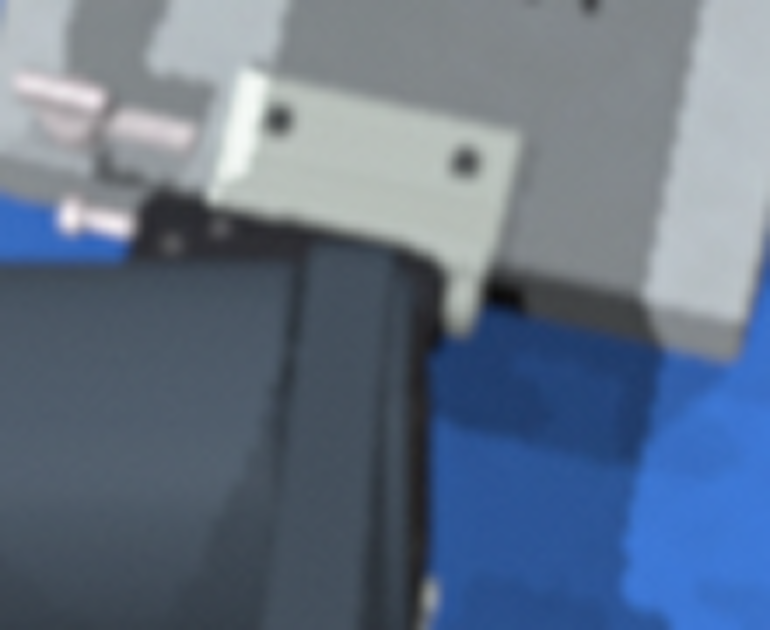

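```bash
python3 - <<'E'
from h import *
import pickle
t,s,_=pickle.load(open('c14.pkl','rb'))
t0,s0=pickle.load(open('c0.pkl','rb'))
t9,s9=pickle.load(open('c9.pkl','rb'))
crop(s,255,240,35,25,20,'a1.png')
crop(s9,228,232,40,28,18,'a2.png')   # +y knuckle
crop(s9,245,210,30,25,24,'a3.png')   # -y knuckle
crop(t9,225,170,65,35,12,'a4.png')
E
```

```text
(no output)
```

View pics/a1.png

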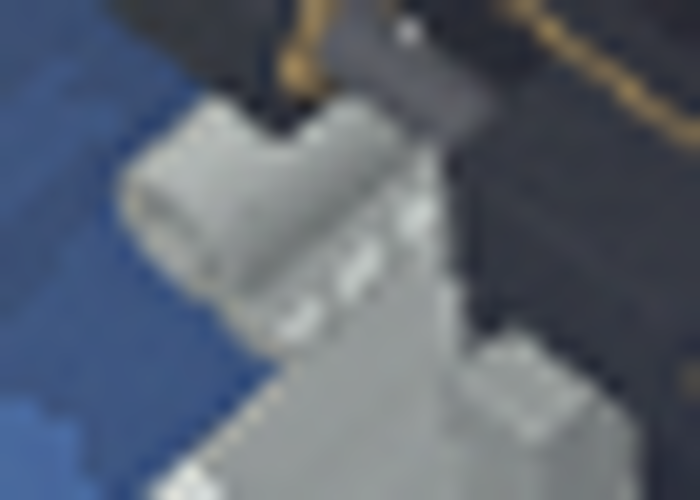

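View pics/a2.png

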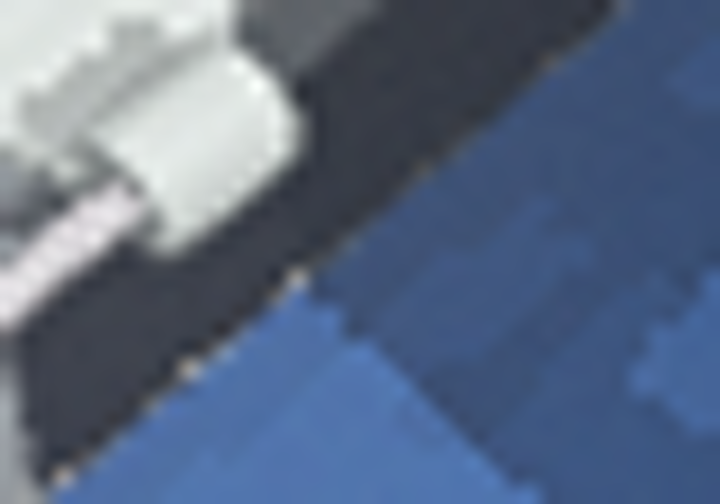

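View pics/a3.png

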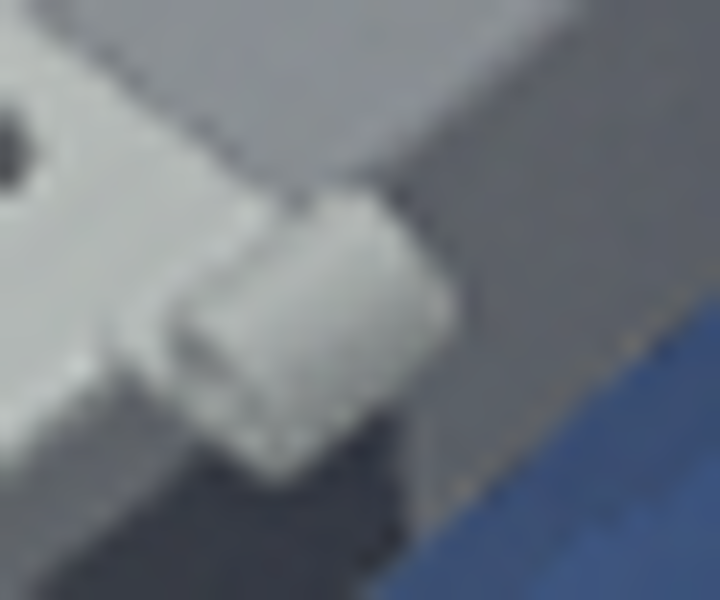

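View pics/a4.png

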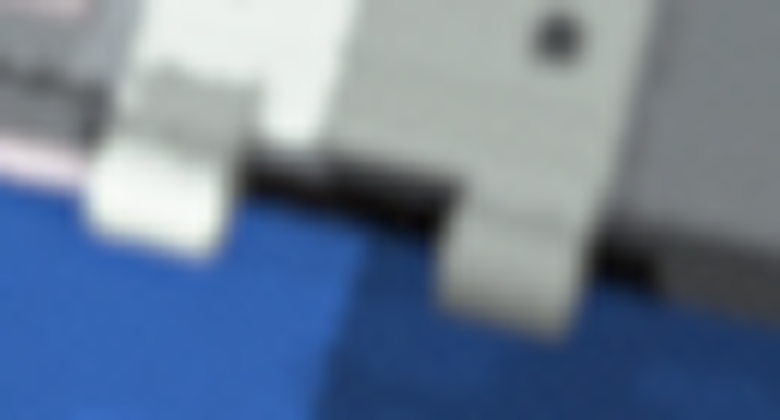

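```bash
python3 - <<'E'
from h import *
import pickle
t,s,(p,r)=pickle.load(open('c14.pkl','rb'))
f=lambda pts,sc,o:(np.array(pts,float)+.5)/sc-.5+np.array(o)
def ang(d): return np.degrees(np.arctan2(-d[0],d[1])).round(2)
T2=plane(s,f([(172,252),(302,120)],18,(228,232)),.066);T3=plane(s,f([(275,482),(452,300)],24,(245,210)),.066)
for i in(0,1): print('case yaw',ang(T2[i]-T3[i]),np.linalg.norm(T2[i]-T3[i]).round(4),((T2[i]+T3[i])/2).round(4))
F3=plane(s,f([(200,355),(162,322)],24,(245,210)),.07)
F1=plane(s,f([(165,222),(122,188)],20,(255,240)),.07)
y=np.radians(-14.5);ex=np.array([np.cos(y),np.sin(y),0]);ey=np.array([-np.sin(y),np.cos(y),0])
for i in(0,1):
    d=F1[i]-F3[i]; print('d',d.round(4),'in case: x',(d@ex).round(4),'y err',(d@ey-.033).round(4))
# nominal from robot
a=np.array([.6173,.0713,.07]); k=p+np.array([.051*ex[0],.051*ex[1],0]); print('robot-based',((k-a)@ex).round(4),((k-a)@ey).round(4))
# top: case knuckle angles, front tips
for q in ([(88,230),(210,262)],[(437,305),(570,340)],[(88,230),(437,305)],[(210,262),(570,340)]):
    P=plane(t,f(q,12,(225,170)),.068); d=P[0]-P[1]; print('top',ang(d),np.linalg.norm(d).round(4),P.mean(0).round(4))
P=plane(t,f([(88,230),(210,262),(437,305),(570,340)],12,(225,170)),.068).mean(0);print(P, P+ex*.009)
E
```

```text
case yaw -14.39 0.0542 [0.6139 0.0818 0.066 ]
case yaw -14.09 0.0562 [0.6104 0.0583 0.066 ]
d [-0.0515  0.0474  0.    ] in case: x -0.0617 y err -0.0
d [-0.0504  0.0474  0.    ] in case: x -0.0607 y err 0.0003
robot-based -0.0591 -0.0002
top -16.18 0.0199 [0.6157 0.1021 0.068 ]
top -16.22 0.0215 [0.6023 0.0469 0.068 ]
top -13.58 0.056 [0.6119 0.0844 0.068 ]
top -13.67 0.0577 [0.6061 0.0646 0.068 ]
[0.60902725 0.07448799 0.068     ] [0.61774057 0.07223457 0.068     ]
```

Vision and robot agree: the flap hole is ~60.5 mm in front of the axis, 0 mm lateral error, yaw −14.4 vs −14.3. Slide in most of the way.

carry_out(
  series=[
    [0,15,0,0,0,0,-1],
    [0,30,0.3,0,0,0,-1],
    [0,42,0.5,0,0,0,-1],
    [0,48,0.5,0,0,0,-1],
    [0,48,0.5,0,0,0,-1],
    [0,48,0.5,0,0,0,-1],
  ],
)

```text
time: 16.75
position: [0.5564, 0.0869, 0.0766]
tool_rot: [0.79, 0.613, -0.001, -0.0]
ft_force: [0.2, 0.3, -1.5]
grip_width: 0.0115
```

```bash
python3 - <<'E'
from h import *
s=cam('side');t=cam('top')
crop(s,225,200,60,50,12,'s15.png');crop(t,205,150,110,90,7,'t15.png')
import pickle;pickle.dump((t,s,st()),open('c15.pkl','wb'))
E
```

```text
t 16.85 pos [0.5564 0.0869 0.0767] psi 75.66 w 0.0114 F [-0.6  0.1 -0.5] q [-0.04  0.65  1.71 -0.    0.78  0.21] tilt 0.05
```

View pics/s15.png

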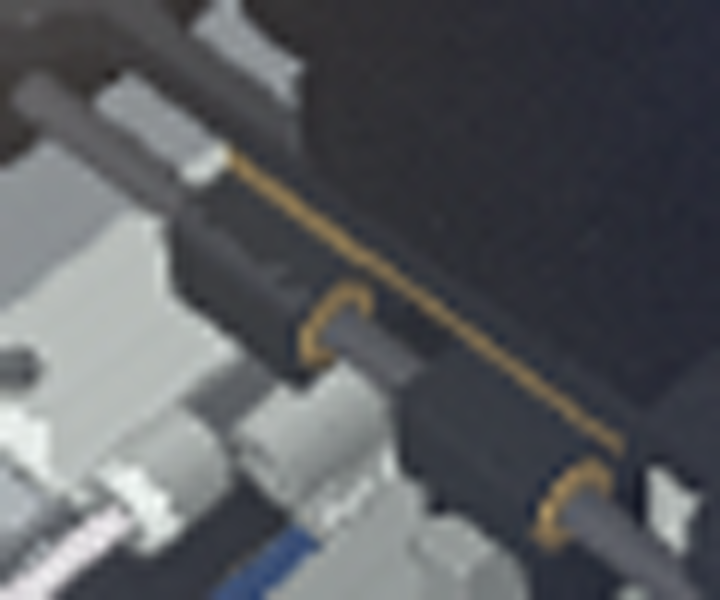

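View pics/t15.png

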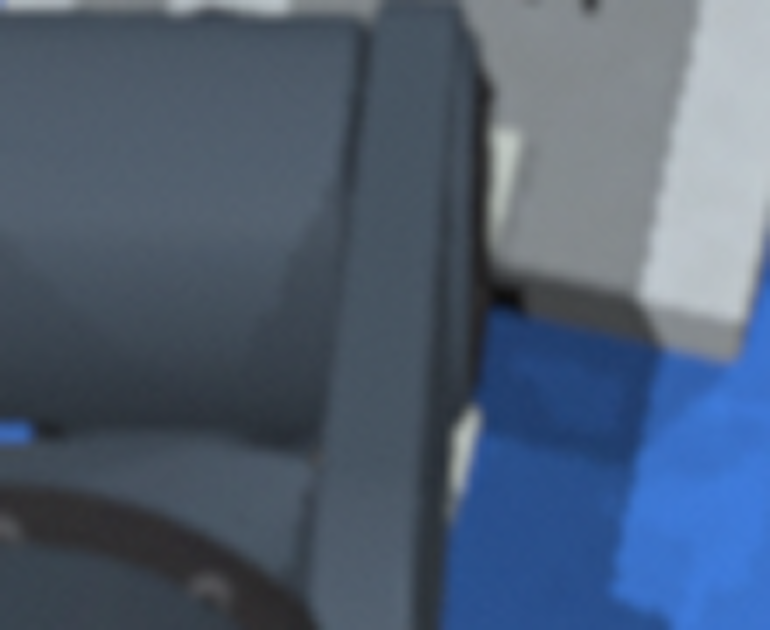

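```bash
python3 - <<'E'
from h import *
import pickle
t,s,(p,r)=pickle.load(open('c15.pkl','rb'))
f=lambda pts,sc,o:(np.array(pts,float)+.5)/sc-.5+np.array(o)
F3=plane(s,f([(200,355),(162,322)],24,(245,210)),.07)
F1=plane(s,f([(263,461),(236,438)],12,(225,200)),.07)
y=np.radians(-14.4);ex=np.array([np.cos(y),np.sin(y),0]);ey=np.array([-np.sin(y),np.cos(y),0])
for i in(0,1):
    d=F1[i]-F3[i]; print('in case: x',(d@ex).round(4),'y err',(d@ey-.033).round(4))
a=np.array([.6175,.0716,.07]); k=p+.051*ex; print('robot-based',((k-a)@ex).round(4),((k-a)@ey).round(4))
# slope of axis lines in image: flap knuckle & expected z via plate
crop(s,215,205,90,75,8,'s15b.png')
E
```

```text
in case: x -0.0152 y err 0.0004
in case: x -0.0134 y err 0.0005
robot-based -0.012 -0.0003
```

carry_out(
  series=[
    [0,5,0,0,0,0,-1],
    [0,9,0,0,0,0,-1],
    [0,13,0,0,0,0,-1],
    [0,13,0,0,0,0,-1],
    [0,13,0,0,0,0,-1],
    [0,13,0,0,0,0,-1],
  ],
)

```text
time: 17.6
position: [0.5688, 0.0838, 0.0767]
tool_rot: [0.79, 0.613, -0.0, -0.0]
ft_force: [0.3, 0.7, -1.7]
grip_width: 0.0117
```

```bash
python3 - <<'E'
from h import *
s=cam('side')
crop(s,225,205,50,42,15,'s16.png')
import pickle;pickle.dump((s,st()),open('c16.pkl','wb'))
E
```

```text
t 17.65 pos [0.5688 0.0837 0.0767] psi 75.66 w 0.0115 F [ 0.2 -0.7 -0.9] q [-0.05  0.67  1.68 -0.    0.8   0.2 ] tilt 0.06
```

View pics/s16.png

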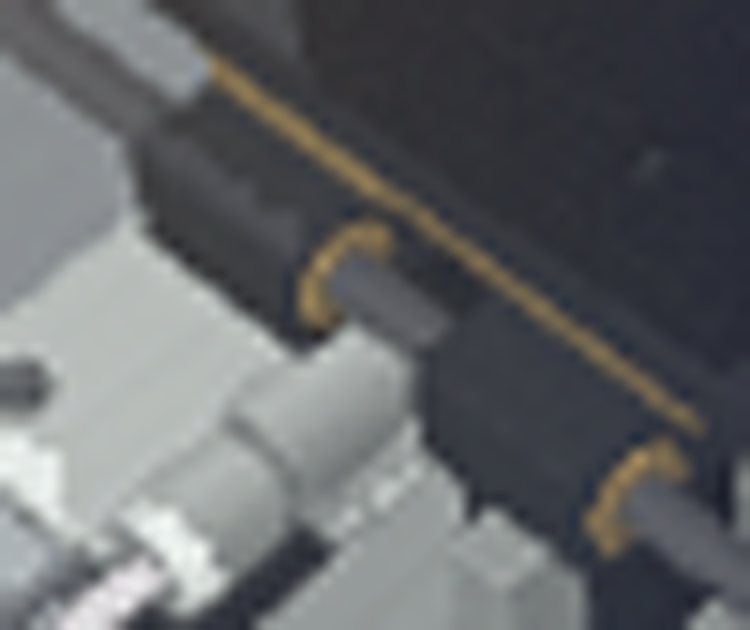

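```bash
python3 - <<'E'
from h import *
import pickle
s,(p,r)=pickle.load(open('c16.pkl','rb'))
f=lambda pts,sc,o:(np.array(pts,float)+.5)/sc-.5+np.array(o)
y=np.radians(-14.4);ex=np.array([np.cos(y),np.sin(y),0]);ey=np.array([-np.sin(y),np.cos(y),0])
F3=plane(s,f([(162,322)],24,(245,210)),.07)[0]
w=F3+.033*ey
print('expected left extreme in crop',((proj(s,w)-[225,205]+.5)*15-.5).round(), 'per mm x',((proj(s,w+.001*ex)-proj(s,w))*15).round(1),'y',((proj(s,w+.001*ey)-proj(s,w))*15).round(1),'z',((proj(s,w+[0,0,.001])-proj(s,w))*15).round(1))
im=s['pixels'][205:247,225:275,::-1]; g=cv2.resize(im,None,fx=15,fy=15,interpolation=cv2.INTER_CUBIC)
g=cv2.convertScaleAbs(g,alpha=1.6,beta=-60)
cv2.imwrite('pics/s16b.png',g)
a=np.array([.6175,.0716,.07]); k=p+.051*ex; print('robot-based',((k-a)@ex).round(4),((k-a)@ey).round(4))
E
```

```text
expected left extreme in crop [[230. 417.]] per mm x [[-5.  -3.9]] y [[-5.3  4.4]] z [[-0.7 -4.3]]
robot-based 0.0008 -0.0003
```

View pics/s16b.png

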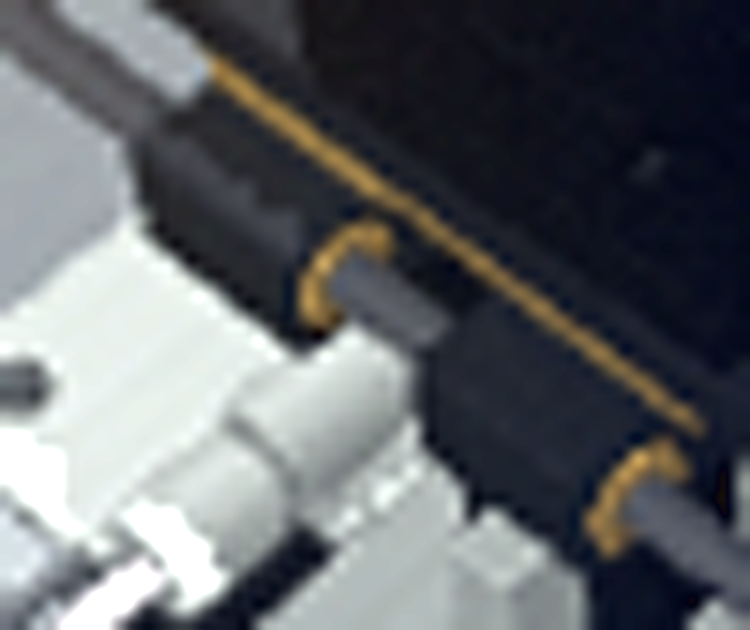

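The knuckle sits between the case knuckles with a visible gap on the +y side and no contact force. The relative vision estimate averages about −1.3 mm fore-aft, and the robot-based one is +0.8 mm. I'll nudge +0.6 mm to split them.

carry_out(
  series=[
    [0,0.6,0,0,0,0,-1],
    [0,0.6,0,0,0,0,-1],
    [0,0.6,0,0,0,0,-1],
    [0,0.6,0,0,0,0,-1],
    [0,0.6,0,0,0,0,-1],
    [0,0.6,0,0,0,0,-1],
  ],
)

```text
time: 18.4
position: [0.5694, 0.0836, 0.0767]
tool_rot: [0.79, 0.613, -0.0, -0.0]
ft_force: [0.7, 0.4, -1.1]
grip_width: 0.0117
```

```bash
python3 - <<'E'
from h import *
for i in range(3):
    s=cam('side'); p,r=st()
cv2.imwrite('pics/s17.png',s['pixels'][:,:,::-1])
y=np.radians(-14.4);ex=np.array([np.cos(y),np.sin(y),0]);ey=np.array([-np.sin(y),np.cos(y),0])
a=np.array([.6175,.0716,.07]); k=p+.051*ex; print('robot-based',((k-a)@ex).round(4),((k-a)@ey).round(4),'z',p[2]-.0158+.009-.07)
E
```

```text
t 18.45 pos [0.5694 0.0836 0.0767] psi 75.66 w 0.0115 F [ 1.1 -0.4 -0.9] q [-0.05  0.67  1.67 -0.    0.8   0.2 ] tilt 0.06
t 18.5 pos [0.5695 0.0836 0.0767] psi 75.66 w 0.0119 F [-0.2  0.2 -0.4] q [-0.05  0.67  1.67 -0.    0.8   0.2 ] tilt 0.06
t 18.55 pos [0.5694 0.0836 0.0767] psi 75.66 w 0.0117 F [-0.3  0.3 -1.1] q [-0.05  0.67  1.67 -0.    0.8   0.2 ] tilt 0.06
robot-based 0.0015 -0.0003 z -0.00012330347234491834
```

View pics/s17.png

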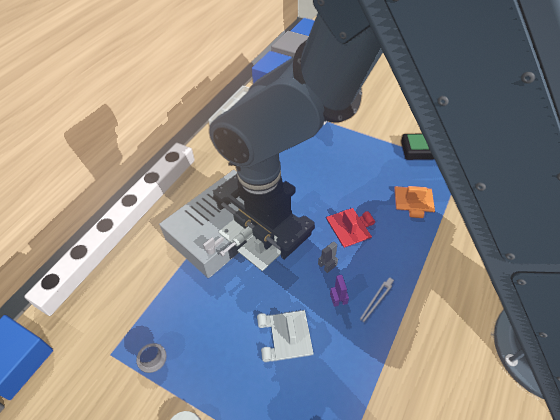

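The key still stands at (329,258), the other flap is unmoved at (287,335), and the flap knuckle is in the hinge. Handing in.

```bash
python3 -c "
from rig import robot
print(robot.hand_in())"
```

```text
the job is handed in; nothing more can be done
None
```

I turned the screw with the steel key and stood the key back on the bench. I then brought the one-knuckle flap into the hinge gap and handed in at 18.6 s while holding it there. The hand-in gives no verdict, so these are my own last checks:

- **Screw:** the bar head lies parallel to the hinge pin in both views, about 1.57 rad. The keeper finger is clear of the pin head.
- **Key and other flap:** the key stands upright and let go at its original spot. The two-knuckle flap has not moved in the picture.
- **Flap, from the robot pose:** the hole is off by +1.5 mm fore-aft, −0.3 mm along the axis and −0.1 mm in height. Yaw is about −14.3° against about −14.4° for the case.
- **Contact:** the wrist force stayed near zero, so I saw no sign of touching the case. The grip opening is 11.7 mm on the 12 mm rib, at 45 N.

**Disagreement:** the fore-aft figure depends on the method. Comparing the knuckles in the side view gave about −0.7 mm after my last nudge, against +1.5 mm from the robot pose. Both are inside the 3 mm limit. The arm blocked the top view, so I could not use it to settle the difference.

**Not checked by camera:** the height comes only from the robot pose.

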